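# Make up two leg-hardware kits on the workshop worktop

### The arm

A 6-joint arm with a two-finger parallel gripper is mounted at the origin on the work surface. World frame = base frame: x ahead of the robot, y to its left, z up, the work surface at z = 0. Lengths are in m, angles in rad, forces in N, time in s.
With the tool pointing down it reaches from about 0.375 to 0.9 m from the base axis. Payload 3.1 kg.
Tool frame: the origin (TCP) lies at the very end of the fingers, on their centre line; the grasp point (between the pads) lies 19 mm behind it; z points along the fingers, y is the direction in which the jaws open and shut (so a half turn about z gives the same grasp; the last joint's range is limited). The gripper opens to 85 mm and grips with 20 to 120 N. Pads are 22 mm wide; open, the fingers measure 114 mm over their backs; the gripper's body (76 mm by 85 mm) begins 54 mm behind the grasp point. The pads swing forward as they close: fully open they stand 13 mm farther back than shut.
Start: joints at [-1.466, 0.527, 1.433, -0, 1.181, -0.178], TCP at [0.175, -0.6, 0.231] pointing down, gripper open.
Joint ranges: [-3.08, 3.08], [-0.75, 2.2], [0.22, 2.44], [-1.43, 4.57], [0, 2.65], [-2.85, 2.85]. Speed limits (rad/s): [2.79, 2.79, 3.14, 3.14, 3.14, 3.14].

### API

Orientations are given as a unit quaternion [x, y, z, w].
In Python, from station import manip gives the robot as it stands.
- The arm moves only by the tool send_rows, never from a script. Its argument "motion" is a list of rows, each an object with "gripper": the finger opening in mm, from 0 to 85.4; "travel": the shift along the tool's x, y, z in mm, a list of three; "rotation": the turn, a rotation vector about the tool's x, y, z in degrees, a list of three. In form: [{"gripper": gripper, "travel": [x, y, z], "rotation": [ax, ay, az]}, ...]. A call has 1 to 12 rows; each row shifts and turns the commanded pose from where the row before left it, along the tool's axes as they then stand; what a row does not reach is not made up. A row lasts 1/12 s, in which the tool goes at most 41.7 mm and 7.16 degrees, less where a joint would pass 70% of its speed; a pose out of reach is approached as far as the arm can. A call is refused whole if a number of a shift passes 41.7 or a number of a turn 7.16, either way. A call with a gripper value outside its range is refused whole. The fingers move at their own pace and stop on an object; "newtons" is the grip in N (left out, the last holds). Time passes only in rows, so rows that do not move let the fingers close. It gives the time, the measured TCP pose, the force and the opening at its end, in the units of the state.
- manip.sense(): the state, without advancing time (a new reading comes with each control period).
- manip.snapshot(name): name is "scene" or "top"; returns the picture (480x640x3 uint8, red, green, blue); there is no depth.
- manip.calibration(name): a dict with "fx", "fy", "cx", "cy" (pixels), "cam_to_world" (4x4, takes a point from camera to world coordinates). Camera axes: x right, y down, z forward; pixel columns grow to the right and rows downward; lengths in m; the calibration is good to about 2 mm. A picture is of the moment at which its call begins. calibration takes no time and is no camera call.
- manip.sign_off(): hands the job in, once; it reports no verdict.
The state is a dict: "t": time; "q": joint angles; "qd": joint speeds; "tau": joint torques, N m; "tcp_pos": TCP position; "tool_rot": TCP orientation; "force": force on the tool from outside, world axes, zero at the start; "ft_torque": the same for the moment, N m; "finger_gap": opening from 0.0 (shut) to 1.0 (fully open).
Only numpy, scipy, OpenCV 4.12 (cv2) and the standard library are available. Lean on these libraries where they do the work, as an engineer would, in place of code of your own. Each camera call takes 0.05 s, during which the arm holds its last target. There are 200 camera calls.

### The job

Make up the two leg kits for the new worktop. The tall thin-stemmed levelling foot and the U-shaped steel saddle go in the broad plastic tray, and the low wide levelling foot and the plain wooden block go in the long narrow metal tray; in each tray the foot goes in the smaller compartment and the other part in the larger. Stand everything the way up it is now, flat on its compartment's floor, and leave the sanding block and the wax tin where they are.

Things in the scene. Friction and masses are not known exactly. Their poses are not given: they have to be found in the camera images.
- broad_tray: Broad grey plastic kit tray, 170 x 138 mm, with two compartments side by side along its x. All walls and the divider are 4 mm thick and 14 mm high, the floor is 4 mm thick (things stand 4 mm above the worktop). Fixed to the worktop. Origin at the centre of the underside, x along the 170 mm length, y along the 138 mm width, z up. Smaller compartment: inside 64 (x) x 130 (y) mm, centre at x = -49 mm, y = 0. Larger compartment: inside 94 x 130 mm, centre at x = +34 mm, y = 0.
- long_tray: Long narrow bare-metal kit tray, 206 x 88 mm, with two compartments end to end along its x. All walls and the divider are 4 mm thick and 14 mm high, the floor is 4 mm thick (things stand 4 mm above the worktop). Fixed to the worktop. Origin at the centre of the underside, x along the 206 mm length, y along the 88 mm width, z up. Smaller compartment: inside 82 (x) x 80 (y) mm, centre at x = -58 mm, y = 0. Larger compartment: inside 112 x 80 mm, centre at x = +43 mm, y = 0.
- tall_foot_c (a point): Tall levelling foot, 80 mm high, about 0.16 kg: black rubber base disc 46 mm in diameter, 15 mm high with its sloping top, and a plain upright steel stem 16 mm in diameter from there to the top. It stands on its base. This point is on its axis, half-way up (40 mm above the underside); z is up along the stem.
- low_foot_c (a point): Low wide levelling foot, 48 mm high, about 0.16 kg: black rubber base disc 62 mm in diameter, 15 mm high with its sloping top, and an upright steel stem 18 mm in diameter from there to the top. It stands on its base. This point is on its axis, half-way up (24 mm above the underside); z is up along the stem.
- saddle_c (a point): Steel post saddle, a U-shaped channel standing with its open side up, about 0.2 kg: 60 mm long (x), 50 mm wide over its two upright cheeks (y), 50 mm high; base and cheeks 5 mm thick, the cheeks at y = -25 and +25 mm (outer faces). This point is at the centre of the outer box, 25 mm above the underside; z up.
- block_c (a point): Plain brown wooden packing block lying flat, about 0.11 kg: 90 mm long (x), 45 mm wide (y), 40 mm high. This point is its centre, 20 mm above the underside; z up.
- sander_c (a point): Bystander, to be left alone: loose hand sanding block, cork sole 90 (x) x 55 (y) mm with a black top and a black grip ridge 24 mm wide along x, 42 mm high in all. This point is its centre, 21 mm above the underside.
- tin_c (a point): Bystander, to be left alone: loose round wax tin 63 mm in diameter, 34 mm high, metal. This point is its centre, 17 mm above the underside.
There are look-alikes about, which are no part of the job. Of the things shaped like the part that bears block_c, the wooden one is meant.

How it is judged:
By the outcome, as a careful person would: the job done as asked, in the order asked, and still so for the second after the job is handed in, with the robot touching nothing.
It also fails if it takes over 96 s, if anything falls off the work surface, if the arm or the gripper's body presses on something with over 40 N, if the wrist force passes 120 N, or if a joint passes its speed limit or range.

## Working session

There is one attempt and no reset: what is moved stays moved. The work goes in short steps, Python scripts to look and compute and a tool call to move; the robot and the scene stay as the last step left them, time stands still between calls to the robot, and variables do not carry over. Pictures are saved under pics/ and viewed, about 12 in all and at most 16, crops included, and the job is handed in when it is done.

Besides the shell and the picture viewer there is one more tool, called as a command line: name --argument value ..., lists and objects as JSON in quotes. send_rows: Moves the arm, as the interface text tells. Its arguments: {"type":"object","properties":{"motion":{"type":"array","items":{"type":"object","properties":{"gripper":{"type":"number"},"travel":{"type":"array","items":{"type":"number"}},"rotation":{"type":"array","items":{"type":"number"}}}}},"newtons":{"type":"number"}},"required":["motion"]}

```bash
mkdir -p pics; ls
python3 - <<'E'
from station import manip
import cv2,numpy as np
np.set_printoptions(precision=4,suppress=True)
s=manip.sense();print(s)
for n in("scene","top"):
    im=manip.snapshot(n);cv2.imwrite(f"pics/{n}0.png",im[:,:,::-1]);c=manip.calibration(n)
    print(n,c["fx"],c["fy"],c["cx"],c["cy"]);print(np.array(c["cam_to_world"]))
E
```

```text
pics
{'t': 0.0, 'q': array([-1.4655,  0.5285,  1.4339,  0.    ,  1.1814, -0.1785]), 'qd': array([ 0.0006, -0.0006,  0.0008, -0.0009,  0.0011,  0.0022]), 'tau': array([  0.0003, -44.235 , -17.8027,  -0.0002,   0.0084,  -0.    ]), 'tcp_pos': array([ 0.175 , -0.5993,  0.2303]), 'tool_rot': array([ 0.9899,  0.1414,  0.    , -0.0011]), 'force': array([-0.5119, -0.2317, -0.5618]), 'ft_torque': array([ 0.0152, -0.0085,  0.0182]), 'finger_gap': 1.0041727583510875}
scene 455.04103462889304 455.04103462889304 322.14726599541194 243.08255180030284
[[ 0.6625  0.5007 -0.5571  1.1743]
 [ 0.749  -0.4424  0.4932 -0.5592]
 [ 0.0004 -0.7441 -0.6681  0.7306]
 [ 0.      0.      0.      1.    ]]
top 487.45282325726436 487.45282325726436 326.1163350421585 233.83439118152774
[[ 0.017  -0.9863  0.164   0.4097]
 [-0.9998 -0.0156  0.0098 -0.079 ]
 [-0.0071 -0.1641 -0.9864  1.2408]
 [ 0.      0.      0.      1.    ]]
```

View pics/top0.png

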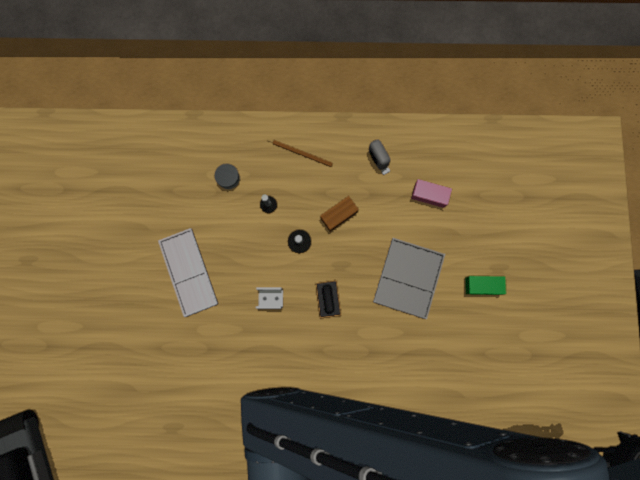

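View pics/scene0.png

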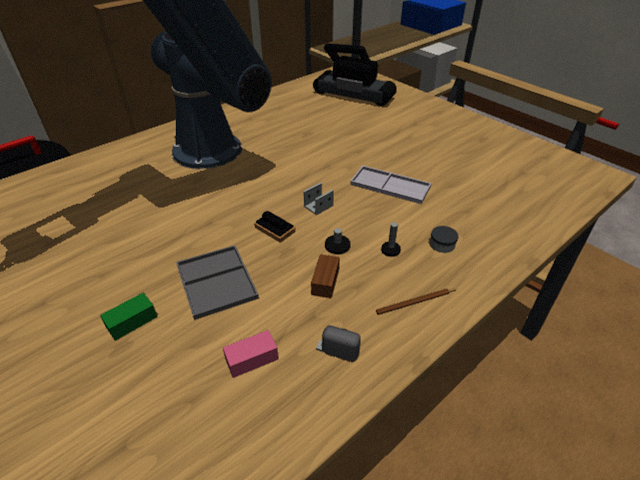

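Top view: tall foot (268,203), low foot (299,241), saddle (270,299) and sander (328,299). The wooden block is at (339,214); its look-alikes are pink (431,193) and green (486,286). The tin is at (227,177), the long tray at (188,272) and the broad tray at (409,279). I choose the wooden brown block, and check it in close crops.

Run:
```python
import cv2
a=cv2.imread("pics/top0.png")[160:330,150:450]
cv2.imwrite("pics/c1.png",cv2.resize(a,None,fx=2.66,fy=2.66,interpolation=cv2.INTER_CUBIC))
a=cv2.imread("pics/scene0.png")[160:320,170:470]
cv2.imwrite("pics/c2.png",cv2.resize(a,None,fx=2.66,fy=2.66,interpolation=cv2.INTER_CUBIC))
```

```text
(no output)
```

View pics/c1.png

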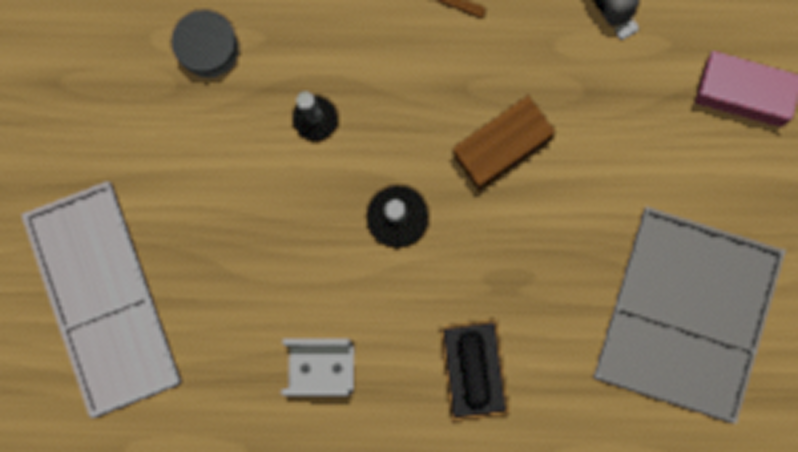

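View pics/c2.png

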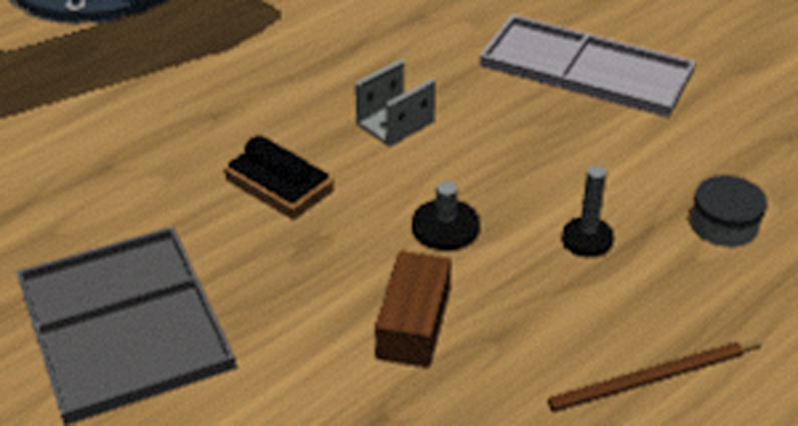

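```bash
cat > h.py <<'E'
from station import manip
import cv2,numpy as np
np.set_printoptions(precision=4,suppress=True)
def cast(n,px,z):
    c=manip.calibration(n);T=np.array(c["cam_to_world"]);px=np.atleast_2d(np.array(px,float))
    d=np.c_[(px[:,0]-c["cx"])/c["fx"],(px[:,1]-c["cy"])/c["fy"],np.ones(len(px))]@T[:3,:3].T
    return (T[:3,3]+d*((z-T[2,3])/d[:,2])[:,None])[:,:2]
def proj(n,p):
    c=manip.calibration(n);T=np.array(c["cam_to_world"]);q=(np.atleast_2d(p)-T[:3,3])@T[:3,:3]
    return np.c_[q[:,0]/q[:,2]*c["fx"]+c["cx"],q[:,1]/q[:,2]*c["fy"]+c["cy"]]
def big(m,box,k=1):
    x0,y0,x1,y1=box;M=np.zeros(m.shape,np.uint8);M[y0:y1,x0:x1]=m[y0:y1,x0:x1]
    cs,_=cv2.findContours(M,cv2.RETR_EXTERNAL,cv2.CHAIN_APPROX_NONE)
    return max(cs,key=cv2.contourArea)
def rectw(n,px,z):
    w=cast(n,px,z).astype(np.float32)
    (cx,cy),(a,b),t=cv2.minAreaRect(w*1000)
    if a<b:a,b,t=b,a,t+90
    return np.array([cx,cy,a,b,(t+90)%180-90])
E
python3 - <<'E'
from h import *
im=cv2.imread("pics/top0.png");hsv=cv2.cvtColor(im,cv2.COLOR_BGR2HSV);h,s,v=cv2.split(hsv)
for p in [(188,260),(409,270),(270,299),(339,214),(299,250),(298,239),(265,198),(230,230)]:print(p,hsv[p[1],p[0]])
gray=(s<60)
for nm,box,z,m in[("long",(150,220,225,325),.014,gray&(v>50)),("broad",(365,230,450,325),.014,gray&(v>50)),("saddle",(250,280,290,320),.05,gray&(v>60)),("block",(315,190,362,235),.04,(h<15)&(s>120)&(v>60))]:
    c=big(m,box)[:,0];print(nm,len(c),rectw("top",c,z), cast("top",cv2.boxPoints(cv2.minAreaRect(c)),z).tolist())
for nm,box,z in[("low",(283,225,316,256),.006),("tall",(255,198,282,218),.006)]:
    c=big(v<50,box)[:,0];w=cast("top",c,z).astype(np.float32)*1000;print(nm,cv2.minEnclosingCircle(w))
for nm,box,z in[("lowstem",(290,230,308,250),.048),("tallstem",(258,192,272,202),.08)]:
    c=big((s<60)&(v>80),box)[:,0];w=cast("top",c,z).astype(np.float32)*1000;print(nm,cv2.minEnclosingCircle(w))
E
```

```text
(188, 260) [  0   2 161]
(409, 270) [ 17  15 122]
(270, 299) [ 30   3 160]
(339, 214) [ 15 178 109]
(299, 250) [90 30 17]
(298, 239) [ 30   2 162]
(265, 198) [  0   2 163]
(230, 230) [ 19 132 149]
long 215 [511.4231 281.9398 208.5403  90.3508  22.547 ] [[0.5927332816291433, 0.36557696209844404], [0.625165156707888, 0.27941981228838597], [0.42966126576947317, 0.19964267463196939], [0.3987612149103769, 0.2838210634528366]]
broad 231 [ 505.6045 -276.51    170.516   138.3305  -16.8038] [[0.4422345828086761, -0.18512257241330224], [0.6069857988858631, -0.23487576468209764], [0.5676387665963395, -0.37003808419134926], [0.40473348566502665, -0.31771842267698]]
saddle 91 [448.9585  68.8596  63.9762  50.5551 -89.0329] [[0.47369226250032426, 0.10132726748583841], [0.4747423966434322, 0.03798674238331258], [0.4242255851021326, 0.036377881791261266], [0.4231638989346548, 0.09927460451436294]]
block 75 [642.715  -73.0478  41.0871  25.034   45.3169] [[0.6480257848772221, -0.04978194437343186], [0.6662485127811746, -0.06705291037487024], [0.6372567052495386, -0.09636712061628191], [0.6191750307507735, -0.07909986424718343]]
low ((595.301025390625, 2.2228877544403076), 29.41518211364746)
tall ((690.2493896484375, 85.21796417236328), 21.094852447509766)
lowstem ((595.595947265625, 2.22249436378479), 9.575921058654785)
tallstem ((690.7796630859375, 85.84197235107422), 8.35897159576416)
```

```bash
cat >> h.py <<'E'
def go(x,y,z,note=""):
    """tool-axes travel (mm) from here to the target, tilt shown"""
    from scipy.spatial.transform import Rotation as R
    s=manip.sense();r=R.from_quat(s["tool_rot"]);M=r.as_matrix()
    print(note,"t",round(s["t"],2),"tcp",s["tcp_pos"],"yaw",round(float(np.degrees(np.arctan2(M[1,0],M[0,0]))),2),"tz",M[:,2],"F",s["force"],"gap",round(s["finger_gap"]*85.4,1))
    print(" travel mm",((np.array([x,y,z])-s["tcp_pos"])@M*1000).round(1))
E
python3 - <<'E'
from h import *
im=cv2.imread("pics/top0.png");hsv=cv2.cvtColor(im,cv2.COLOR_BGR2HSV);h,s,v=cv2.split(hsv)
m=((s>155)&(v>75)).astype(np.uint8);c=big(m,(315,190,362,235))[:,0];print("block top",rectw("top",c,.04))
for nm in ["c1"]:
    pass
# picked corners in crop c1 -> px
f=lambda L:[(150+u/2.66,160+w/2.66) for u,w in L]
print("block corners",cast("top",f([(454,152),(529,97),(553,131),(480,186)]),.04))
print("saddle cheek tops ends",cast("top",f([(284,342),(353,342),(284,394),(352,397)]),.05), "tin",cast("top",f([(205,42)]),.034),"sander",cast("top",f([(475,370)]),.03))
go(.6905,.0855,.15)
E
```

```text
block top [665.0068 -98.577   89.1973  43.8847 -53.5111]
block corners [[ 0.6515 -0.0527]
 [ 0.706  -0.123 ]
 [ 0.6733 -0.146 ]
 [ 0.6193 -0.0777]]
saddle cheek tops ends [[0.4699 0.0993]
 [0.471  0.0361]
 [0.4229 0.0974]
 [0.4213 0.0355]] tin [[0.7571 0.1895]] sander [[ 0.4481 -0.0758]]
 t 0.1 tcp [ 0.175  -0.5994  0.2304] yaw 16.26 tz [-0.0002  0.0019 -1.    ] F [-0.0841  0.0074 -0.6786] gap 85.5
 travel mm [ 686.7 -513.    81.6]
```

send_rows --motion '[{"gripper":50,"travel":[28,-21,0],"rotation":[0,0,0]},{"gripper":50,"travel":[28,-21,0],"rotation":[0,0,0]},{"gripper":50,"travel":[28,-21,0],"rotation":[0,0,0]},{"gripper":50,"travel":[28,-21,0],"rotation":[0,0,0]},{"gripper":50,"travel":[28,-21,0],"rotation":[0,0,0]},{"gripper":50,"travel":[28,-21,0],"rotation":[0,0,0]},{"gripper":50,"travel":[28,-21,0],"rotation":[0,0,0]},{"gripper":50,"travel":[28,-21,0],"rotation":[0,0,0]},{"gripper":50,"travel":[28,-21,0],"rotation":[0,0,0]},{"gripper":50,"travel":[28,-21,0],"rotation":[0,0,0]},{"gripper":50,"travel":[28,-21,0],"rotation":[0,0,0]},{"gripper":50,"travel":[28,-21,0],"rotation":[0,0,0]}]' --newtons 40

```text
t: 1.1
tcp_pos: [0.4276, -0.2622, 0.2311]
tool_rot: [0.99, 0.141, -0.0, -0.0]
force: [0.3, 0.3, -0.4]
finger_gap: 0.591
```

send_rows --motion '[{"gripper":50,"travel":[28,-21,0],"rotation":[0,0,0]},{"gripper":50,"travel":[28,-21,0],"rotation":[0,0,0]},{"gripper":50,"travel":[28,-21,0],"rotation":[0,0,0]},{"gripper":50,"travel":[28,-21,0],"rotation":[0,0,0]},{"gripper":50,"travel":[28,-21,0],"rotation":[0,0,0]},{"gripper":50,"travel":[28,-21,0],"rotation":[0,0,0]},{"gripper":50,"travel":[28,-21,0],"rotation":[0,0,0]},{"gripper":50,"travel":[28,-21,0],"rotation":[0,0,0]},{"gripper":50,"travel":[28,-21,0],"rotation":[0,0,0]},{"gripper":50,"travel":[28,-21,0],"rotation":[0,0,0]},{"gripper":50,"travel":[14,-10,0],"rotation":[0,0,0]},{"gripper":50,"travel":[0,0,0],"rotation":[0,0,0]}]'

```text
t: 2.1
tcp_pos: [0.6495, 0.0332, 0.2306]
tool_rot: [0.99, 0.144, 0.001, -0.001]
force: [-0.1, 0.3, 0.6]
finger_gap: 0.582
```

```bash
python3 -c "
from h import *
go(.6905,.0855,.10)"
```

```text
t 2.1 tcp [0.6495 0.0332 0.2306] yaw 16.5 tz [ 0.0012  0.0012 -1.    ] F [-0.0588  0.3465  0.6038] gap 49.7
 travel mm [ 54.  -38.4 130.7]
```

send_rows --motion '[{"gripper":50,"travel":[18,-13,20],"rotation":[0,0,0]},{"gripper":50,"travel":[18,-13,20],"rotation":[0,0,0]},{"gripper":50,"travel":[18,-12.4,20],"rotation":[0,0,0]},{"gripper":50,"travel":[0,0,30],"rotation":[0,0,0]},{"gripper":50,"travel":[0,0,20],"rotation":[0,0,0]},{"gripper":50,"travel":[0,0,0],"rotation":[0,0,0]}]'

```text
t: 2.6
tcp_pos: [0.6842, 0.0811, 0.1154]
tool_rot: [0.99, 0.141, -0.006, -0.001]
force: [-0.4, 0.4, -0.2]
finger_gap: 0.587
```

```bash
python3 -c "
from h import *
go(.6905,.0855,.033)
im=manip.snapshot('scene')[:,:,::-1][130:310,300:540];cv2.imwrite('pics/a1.png',cv2.resize(im,None,fx=2.5,fy=2.5))"
```

```text
t 2.6 tcp [0.6842 0.0811 0.1154] yaw 16.26 tz [-0.0123  0.0001 -0.9999] F [-0.4155  0.4116 -0.1846] gap 50.1
 travel mm [ 8.3 -2.1 82.3]
```

View pics/a1.png

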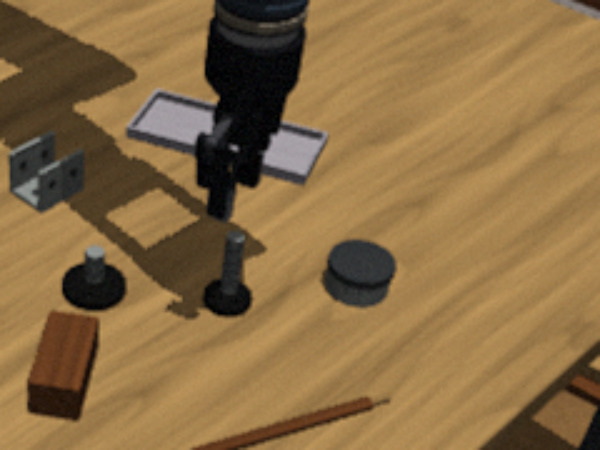

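The gripper is just above and behind the tall foot's stem (crop ~(235,240)). I let it settle to see the true offset.

send_rows --motion '[{"gripper":50,"travel":[0,0,0],"rotation":[0,0,0]},{"gripper":50,"travel":[0,0,0],"rotation":[0,0,0]}]'

```text
t: 2.82
tcp_pos: [0.6899, 0.0808, 0.1233]
tool_rot: [0.99, 0.141, 0.002, 0.0]
force: [-0.6, 0.2, -0.9]
finger_gap: 0.584
```

```bash
python3 -c "
from h import *
go(.6905,.0855,.033)"
```

```text
t 2.82 tcp [0.6899 0.0808 0.1233] yaw 16.22 tz [ 0.0032 -0.0002 -1.    ] F [-0.5921  0.1966 -0.9176] gap 49.9
 travel mm [ 1.6 -4.5 90.3]
```

send_rows --motion '[{"gripper":50,"travel":[1.6,-4.5,0],"rotation":[0,0,0]},{"gripper":50,"travel":[0,0,20],"rotation":[0,0,0]},{"gripper":50,"travel":[0,0,25],"rotation":[0,0,0]},{"gripper":50,"travel":[0,0,25],"rotation":[0,0,0]},{"gripper":50,"travel":[0,0,20],"rotation":[0,0,0]},{"gripper":50,"travel":[0,0,0],"rotation":[0,0,0]},{"gripper":50,"travel":[0,0,0],"rotation":[0,0,0]},{"gripper":5,"travel":[0,0,0],"rotation":[0,0,0]},{"gripper":5,"travel":[0,0,0],"rotation":[0,0,0]},{"gripper":5,"travel":[0,0,0],"rotation":[0,0,0]},{"gripper":5,"travel":[0,0,0],"rotation":[0,0,0]},{"gripper":5,"travel":[0,0,0],"rotation":[0,0,0]}]' --newtons 50

```text
t: 3.82
tcp_pos: [0.6906, 0.0861, 0.0335]
tool_rot: [0.99, 0.141, 0.002, 0.0]
force: [-0.0, -1.7, 6.5]
finger_gap: 0.174
```

```bash
python3 -c "
from h import *
go(.4587,-.2623,.133)"
```

```text
t 3.82 tcp [0.6906 0.0861 0.0335] yaw 16.25 tz [ 0.004  -0.0002 -1.    ] F [-0.021  -1.673   6.5068] gap 14.9
 travel mm [-319.8  269.7 -100.4]
```

send_rows --motion '[{"gripper":5,"travel":[0,0,-10],"rotation":[0,0,0]},{"gripper":5,"travel":[0,0,-20],"rotation":[0,0,0]},{"gripper":5,"travel":[0,0,-30],"rotation":[0,0,0]},{"gripper":5,"travel":[0,0,-30],"rotation":[0,0,0]},{"gripper":5,"travel":[-10,8,-10],"rotation":[0,0,0]},{"gripper":5,"travel":[-20,17,0],"rotation":[0,0,0]},{"gripper":5,"travel":[-24,20,0],"rotation":[0,0,0]},{"gripper":5,"travel":[-24,20,0],"rotation":[0,0,0]},{"gripper":5,"travel":[-24,20,0],"rotation":[0,0,0]},{"gripper":5,"travel":[-24,20,0],"rotation":[0,0,0]},{"gripper":5,"travel":[-24,20,0],"rotation":[0,0,0]},{"gripper":5,"travel":[-24,20,0],"rotation":[0,0,0]}]'

```text
t: 4.82
tcp_pos: [0.5599, -0.1027, 0.1307]
tool_rot: [0.99, 0.141, -0.001, -0.0]
force: [0.3, 0.4, -2.4]
finger_gap: 0.171
```

send_rows --motion '[{"gripper":5,"travel":[-24,20,0],"rotation":[0,0,0]},{"gripper":5,"travel":[-24,20,0],"rotation":[0,0,0]},{"gripper":5,"travel":[-24,20,0],"rotation":[0,0,0]},{"gripper":5,"travel":[-24,20,0],"rotation":[0,0,0]},{"gripper":5,"travel":[-20,17,0],"rotation":[0,0,0]},{"gripper":5,"travel":[-12,10,0],"rotation":[0,0,0]},{"gripper":5,"travel":[0,0,0],"rotation":[0,0,0]},{"gripper":5,"travel":[0,0,0],"rotation":[0,0,0]},{"gripper":5,"travel":[0,0,0],"rotation":[0,0,0]}]'

```text
t: 5.57
tcp_pos: [0.469, -0.2396, 0.131]
tool_rot: [0.99, 0.141, -0.0, -0.001]
force: [0.2, -0.3, -1.1]
finger_gap: 0.171
```

```bash
python3 -c "
from h import *
go(.4587,-.2623,.038)
im=manip.snapshot('scene')[:,:,::-1][130:330,130:370];cv2.imwrite('pics/a2.png',cv2.resize(im,None,fx=2.5,fy=2.5))"
```

```text
t 5.57 tcp [ 0.469  -0.2396  0.131 ] yaw 16.23 tz [-0.0009  0.0011 -1.    ] F [ 0.1753 -0.3117 -1.0547] gap 14.6
 travel mm [-16.2  19.1  93. ]
```

View pics/a2.png

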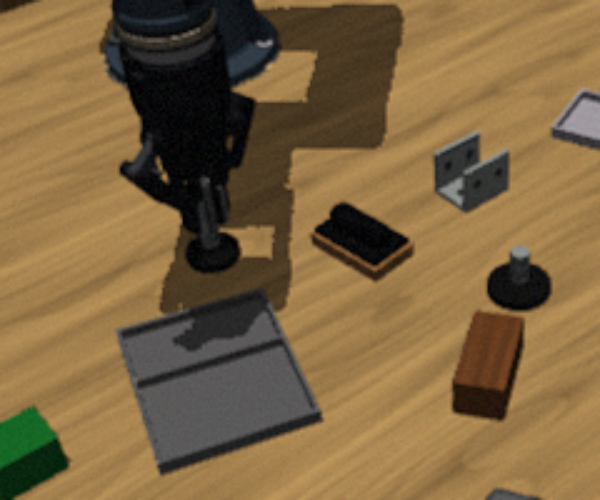

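Foot is held upright (base at crop (213,252)), still above the tray's small compartment. I correct, lower and release.

send_rows --motion '[{"gripper":5,"travel":[-8,9.5,0],"rotation":[0,0,0]},{"gripper":5,"travel":[-8,9.5,0],"rotation":[0,0,0]},{"gripper":5,"travel":[0,0,15],"rotation":[0,0,0]},{"gripper":5,"travel":[0,0,25],"rotation":[0,0,0]},{"gripper":5,"travel":[0,0,25],"rotation":[0,0,0]},{"gripper":5,"travel":[0,0,14],"rotation":[0,0,0]},{"gripper":5,"travel":[0,0,6],"rotation":[0,0,0]},{"gripper":5,"travel":[0,0,3],"rotation":[0,0,0]},{"gripper":5,"travel":[0,0,2.5],"rotation":[0,0,0]},{"gripper":5,"travel":[0,0,2],"rotation":[0,0,0]},{"gripper":5,"travel":[0,0,0],"rotation":[0,0,0]},{"gripper":5,"travel":[0,0,0],"rotation":[0,0,0]}]'

```text
t: 6.62
tcp_pos: [0.4601, -0.2633, 0.0395]
tool_rot: [0.99, 0.142, 0.001, 0.001]
force: [0.3, -0.7, -2.1]
finger_gap: 0.17
```

```bash
python3 -c "
from h import *
go(.4587,-.2623,.038)"
```

```text
t 6.62 tcp [ 0.4601 -0.2633  0.0395] yaw 16.27 tz [ 0.0012 -0.0011 -1.    ] F [ 0.3149 -0.719  -2.09  ] gap 14.5
 travel mm [-1.1 -1.3  1.5]
```

send_rows --motion '[{"gripper":5,"travel":[0,0,1],"rotation":[0,0,0]},{"gripper":5,"travel":[0,0,1],"rotation":[0,0,0]},{"gripper":5,"travel":[0,0,0],"rotation":[0,0,0]},{"gripper":5,"travel":[0,0,0],"rotation":[0,0,0]}]'

```text
t: 6.95
tcp_pos: [0.46, -0.2632, 0.0374]
tool_rot: [0.99, 0.141, 0.0, 0.0]
force: [-0.0, -0.5, 4.1]
finger_gap: 0.172
```

send_rows --motion '[{"gripper":40,"travel":[0,0,0],"rotation":[0,0,0]},{"gripper":40,"travel":[0,0,0],"rotation":[0,0,0]},{"gripper":40,"travel":[0,0,0],"rotation":[0,0,0]},{"gripper":40,"travel":[0,0,0],"rotation":[0,0,0]},{"gripper":40,"travel":[0,0,-20],"rotation":[0,0,0]},{"gripper":40,"travel":[0,0,-30],"rotation":[0,0,0]},{"gripper":40,"travel":[0,0,-30],"rotation":[0,0,0]},{"gripper":70,"travel":[0,0,-15],"rotation":[0,0,0]},{"gripper":70,"travel":[0,0,0],"rotation":[0,0,-7]},{"gripper":70,"travel":[0,0,0],"rotation":[0,0,-7]},{"gripper":70,"travel":[0,0,0],"rotation":[0,0,-7]},{"gripper":70,"travel":[0,0,0],"rotation":[0,0,-7]}]'

```text
t: 7.95
tcp_pos: [0.4595, -0.2628, 0.132]
tool_rot: [0.925, 0.38, 0.0, 0.0]
force: [-0.3, 0.1, 0.1]
finger_gap: 0.823
```

send_rows --motion '[{"gripper":70,"travel":[0,0,0],"rotation":[0,0,-7]},{"gripper":70,"travel":[0,0,0],"rotation":[0,0,-7]},{"gripper":70,"travel":[0,0,0],"rotation":[0,0,-7]},{"gripper":70,"travel":[0,0,0],"rotation":[0,0,-7]},{"gripper":70,"travel":[0,0,0],"rotation":[0,0,-7]},{"gripper":70,"travel":[0,0,0],"rotation":[0,0,-7]},{"gripper":70,"travel":[0,0,0],"rotation":[0,0,-4]},{"gripper":70,"travel":[0,0,0],"rotation":[0,0,0]},{"gripper":70,"travel":[0,0,0],"rotation":[0,0,0]}]'

```text
t: 8.7
tcp_pos: [0.4595, -0.2628, 0.1317]
tool_rot: [0.706, 0.708, -0.0, -0.0]
force: [0.2, 0.0, 0.6]
finger_gap: 0.821
```

```bash
python3 -c "
from h import *
go(.4465,.067,.10)"
```

```text
t 8.7 tcp [ 0.4595 -0.2628  0.1317] yaw 90.15 tz [-0.0003  0.0003 -1.    ] F [0.2379 0.0192 0.6432] gap 70.1
 travel mm [329.8 -12.1  31.8]
```

send_rows --motion '[{"gripper":70,"travel":[15,-1,0],"rotation":[0,0,0]},{"gripper":70,"travel":[28,-1,0],"rotation":[0,0,0]},{"gripper":70,"travel":[28,-1,0],"rotation":[0,0,0]},{"gripper":70,"travel":[28,-1,0],"rotation":[0,0,0]},{"gripper":70,"travel":[28,-1,0],"rotation":[0,0,0]},{"gripper":70,"travel":[28,-1,0],"rotation":[0,0,0]},{"gripper":70,"travel":[28,-1,0],"rotation":[0,0,0]},{"gripper":70,"travel":[28,-1,0],"rotation":[0,0,0]},{"gripper":70,"travel":[28,-1,0],"rotation":[0,0,0]},{"gripper":70,"travel":[28,-1,0],"rotation":[0,0,0]},{"gripper":70,"travel":[28,-1,0],"rotation":[0,0,0]},{"gripper":70,"travel":[28,-1,0],"rotation":[0,0,0]}]'

```text
t: 9.7
tcp_pos: [0.4449, 0.0622, 0.1319]
tool_rot: [0.706, 0.708, -0.0, -0.0]
force: [-0.2, 0.3, -0.0]
finger_gap: 0.819
```

send_rows --motion '[{"gripper":70,"travel":[7,0,10],"rotation":[0,0,0]},{"gripper":70,"travel":[0,0,20],"rotation":[0,0,0]},{"gripper":70,"travel":[0,0,0],"rotation":[0,0,0]},{"gripper":70,"travel":[0,0,0],"rotation":[0,0,0]},{"gripper":70,"travel":[0,0,0],"rotation":[0,0,0]}]'

```text
t: 10.12
tcp_pos: [0.4459, 0.0672, 0.1022]
tool_rot: [0.706, 0.708, -0.0, -0.0]
force: [0.5, -0.0, 0.0]
finger_gap: 0.821
```

```bash
python3 -c "
from h import *
go(.4465,.067,.015)
im=manip.snapshot('scene')[:,:,::-1][130:290,220:460];cv2.imwrite('pics/a3.png',cv2.resize(im,None,fx=2.5,fy=2.5))"
```

```text
t 10.12 tcp [0.4459 0.0672 0.1022] yaw 90.22 tz [-0.0003  0.0001 -1.    ] F [ 0.5266 -0.0278  0.0491] gap 70.1
 travel mm [-0.2  0.7 87.2]
```

View pics/a3.png

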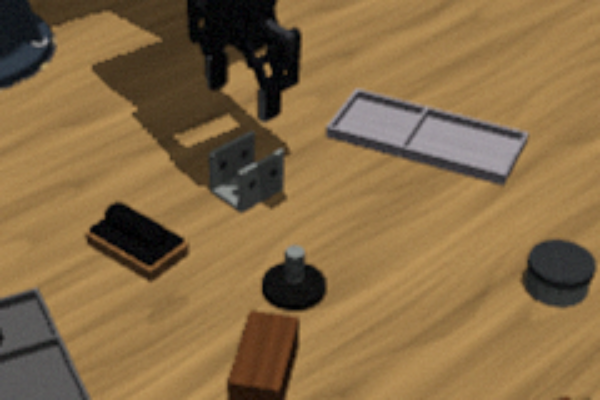

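The jaws straddle the saddle (crop (247,175)). I descend and grip across the cheeks.

send_rows --motion '[{"gripper":70,"travel":[0,0,20],"rotation":[0,0,0]},{"gripper":70,"travel":[0,0,25],"rotation":[0,0,0]},{"gripper":70,"travel":[0,0,25],"rotation":[0,0,0]},{"gripper":70,"travel":[0,0,17],"rotation":[0,0,0]},{"gripper":70,"travel":[0,0,0],"rotation":[0,0,0]},{"gripper":70,"travel":[0,0,0],"rotation":[0,0,0]},{"gripper":40,"travel":[0,0,0],"rotation":[0,0,0]},{"gripper":40,"travel":[0,0,0],"rotation":[0,0,0]},{"gripper":40,"travel":[0,0,0],"rotation":[0,0,0]},{"gripper":40,"travel":[0,0,0],"rotation":[0,0,0]}]' --newtons 40

```text
t: 11.0
tcp_pos: [0.4471, 0.0669, 0.0163]
tool_rot: [0.706, 0.709, 0.001, 0.001]
force: [-0.3, -2.3, 8.0]
finger_gap: 0.581
```

```bash
python3 -c "
from h import *
go(.538,-.2863,.095)"
```

```text
t 11.0 tcp [0.4471 0.0669 0.0163] yaw 90.26 tz [ 0.003  -0.0004 -1.    ] F [-0.3031 -2.2789  8.0449] gap 49.7
 travel mm [-353.6   89.5  -78.3]
```

send_rows --motion '[{"gripper":40,"travel":[0,0,-10],"rotation":[0,0,0]},{"gripper":40,"travel":[0,0,-20],"rotation":[0,0,0]},{"gripper":40,"travel":[0,0,-25],"rotation":[0,0,5]},{"gripper":40,"travel":[0,0,-20],"rotation":[0,0,6]},{"gripper":40,"travel":[0,0,-10],"rotation":[0,0,6]},{"gripper":40,"travel":[0,0,0],"rotation":[0,0,0]},{"gripper":40,"travel":[0,0,0],"rotation":[0,0,0]}]'

```text
t: 11.58
tcp_pos: [0.4463, 0.0671, 0.1008]
tool_rot: [0.802, 0.598, 0.001, 0.001]
force: [-0.5, -0.0, -1.9]
finger_gap: 0.579
```

```bash
python3 -c "
from h import *
go(.5437,-.288,.10)"
```

```text
t 11.58 tcp [0.4463 0.0671 0.1008] yaw 73.42 tz [ 0.0019 -0.0002 -1.    ] F [-0.4523 -0.0459 -1.8624] gap 49.5
 travel mm [-312.6  194.7    1. ]
```

send_rows --motion '[{"gripper":40,"travel":[-10,6,0],"rotation":[0,0,0]},{"gripper":40,"travel":[-20,12,0],"rotation":[0,0,0]},{"gripper":40,"travel":[-24,15,0],"rotation":[0,0,0]},{"gripper":40,"travel":[-24,15,0],"rotation":[0,0,0]},{"gripper":40,"travel":[-24,15,0],"rotation":[0,0,0]},{"gripper":40,"travel":[-24,15,0],"rotation":[0,0,0]},{"gripper":40,"travel":[-24,15,0],"rotation":[0,0,0]},{"gripper":40,"travel":[-24,15,0],"rotation":[0,0,0]},{"gripper":40,"travel":[-24,15,0],"rotation":[0,0,0]},{"gripper":40,"travel":[-24,15,0],"rotation":[0,0,0]},{"gripper":40,"travel":[-24,15,0],"rotation":[0,0,0]},{"gripper":40,"travel":[-24,15,0],"rotation":[0,0,0]}]'

```text
t: 12.58
tcp_pos: [0.5282, -0.2417, 0.098]
tool_rot: [0.802, 0.597, -0.001, -0.002]
force: [0.8, -0.5, -1.9]
finger_gap: 0.576
```

send_rows --motion '[{"gripper":40,"travel":[-22,14,0],"rotation":[0,0,0]},{"gripper":40,"travel":[-14,8,0],"rotation":[0,0,0]},{"gripper":40,"travel":[-6,4,0],"rotation":[0,0,0]},{"gripper":40,"travel":[0,0,0],"rotation":[0,0,0]},{"gripper":40,"travel":[0,0,0],"rotation":[0,0,0]},{"gripper":40,"travel":[0,0,0],"rotation":[0,0,0]}]'

```text
t: 13.08
tcp_pos: [0.5408, -0.2859, 0.0989]
tool_rot: [0.802, 0.597, -0.0, -0.002]
force: [-1.0, 0.2, -1.7]
finger_gap: 0.58
```

```bash
python3 -c "
from h import *
go(.5437,-.288,.0205)"
```

```text
t 13.08 tcp [ 0.5408 -0.2859  0.0989] yaw 73.32 tz [-0.0027  0.0025 -1.    ] F [-1.001   0.1513 -1.6801] gap 49.5
 travel mm [-1.3  3.7 78.4]
```

send_rows --motion '[{"gripper":40,"travel":[-1,3,12],"rotation":[0,0,0]},{"gripper":40,"travel":[0,0,25],"rotation":[0,0,0]},{"gripper":40,"travel":[0,0,22],"rotation":[0,0,0]},{"gripper":40,"travel":[0,0,10],"rotation":[0,0,0]},{"gripper":40,"travel":[0,0,4],"rotation":[0,0,0]},{"gripper":40,"travel":[0,0,3],"rotation":[0,0,0]},{"gripper":40,"travel":[0,0,2],"rotation":[0,0,0]},{"gripper":40,"travel":[0,0,1],"rotation":[0,0,0]},{"gripper":40,"travel":[0,0,0],"rotation":[0,0,0]},{"gripper":40,"travel":[0,0,0],"rotation":[0,0,0]}]'

```text
t: 13.92
tcp_pos: [0.5451, -0.2898, 0.0217]
tool_rot: [0.803, 0.597, 0.0, 0.001]
force: [-0.2, -0.2, -1.9]
finger_gap: 0.581
```

```bash
python3 -c "
from h import *
go(.5437,-.288,.0205)"
```

```text
t 13.92 tcp [ 0.5451 -0.2898  0.0217] yaw 73.26 tz [ 0.0013 -0.001  -1.    ] F [-0.1942 -0.1511 -1.9302] gap 49.6
 travel mm [ 1.4 -1.9  1.2]
```

send_rows --motion '[{"gripper":40,"travel":[0,0,1],"rotation":[0,0,0]},{"gripper":40,"travel":[0,0,0.7],"rotation":[0,0,0]},{"gripper":40,"travel":[0,0,0],"rotation":[0,0,0]},{"gripper":40,"travel":[0,0,0],"rotation":[0,0,0]}]'

```text
t: 14.25
tcp_pos: [0.5451, -0.2898, 0.0203]
tool_rot: [0.803, 0.597, 0.0, 0.001]
force: [-1.5, 0.9, 6.4]
finger_gap: 0.582
```

send_rows --motion '[{"gripper":66,"travel":[0,0,0],"rotation":[0,0,0]},{"gripper":66,"travel":[0,0,0],"rotation":[0,0,0]},{"gripper":66,"travel":[0,0,0],"rotation":[0,0,0]},{"gripper":66,"travel":[0,0,-20],"rotation":[0,0,0]},{"gripper":66,"travel":[0,0,-30],"rotation":[0,0,0]},{"gripper":66,"travel":[0,0,-30],"rotation":[0,0,0]},{"gripper":45,"travel":[0,0,-20],"rotation":[0,0,0]},{"gripper":45,"travel":[0,0,0],"rotation":[0,0,0]},{"gripper":45,"travel":[0,0,0],"rotation":[0,0,0]}]'

```text
t: 15.0
tcp_pos: [0.5453, -0.29, 0.1203]
tool_rot: [0.802, 0.597, 0.0, 0.001]
force: [-0.1, 0.4, 0.1]
finger_gap: 0.524
```

```bash
python3 -c "
from h import *
go(.5955,.002,.08)"
```

```text
t 15.0 tcp [ 0.5453 -0.29    0.1203] yaw 73.26 tz [ 0.0023 -0.0018 -1.    ] F [-0.0892  0.4364  0.1263] gap 44.8
 travel mm [294.1 -36.1  39.9]
```

send_rows --motion '[{"gripper":45,"travel":[14,-2,0],"rotation":[0,0,0]},{"gripper":45,"travel":[28,-3.4,0],"rotation":[0,0,0]},{"gripper":45,"travel":[28,-3.4,0],"rotation":[0,0,0]},{"gripper":45,"travel":[28,-3.4,0],"rotation":[0,0,0]},{"gripper":45,"travel":[28,-3.4,0],"rotation":[0,0,0]},{"gripper":45,"travel":[28,-3.4,0],"rotation":[0,0,0]},{"gripper":45,"travel":[28,-3.4,0],"rotation":[0,0,0]},{"gripper":45,"travel":[28,-3.4,0],"rotation":[0,0,0]},{"gripper":45,"travel":[28,-3.4,0],"rotation":[0,0,0]},{"gripper":45,"travel":[28,-3.4,0],"rotation":[0,0,0]},{"gripper":45,"travel":[20,-2,0],"rotation":[0,0,0]},{"gripper":45,"travel":[8,-1,0],"rotation":[0,0,0]}]'

```text
t: 16.0
tcp_pos: [0.5935, 0.0065, 0.1171]
tool_rot: [0.802, 0.598, -0.001, -0.002]
force: [0.2, -0.5, -0.2]
finger_gap: 0.53
```

send_rows --motion '[{"gripper":45,"travel":[0,0,15],"rotation":[0,0,0]},{"gripper":45,"travel":[0,0,15],"rotation":[0,0,0]},{"gripper":45,"travel":[0,0,0],"rotation":[0,0,0]},{"gripper":45,"travel":[0,0,0],"rotation":[0,0,0]},{"gripper":45,"travel":[0,0,0],"rotation":[0,0,0]}]'

```text
t: 16.42
tcp_pos: [0.5949, 0.0021, 0.0888]
tool_rot: [0.803, 0.596, -0.0, -0.0]
force: [-0.7, 0.9, 0.0]
finger_gap: 0.526
```

```bash
python3 -c "
from h import *
go(.5955,.002,.02)
im=manip.snapshot('scene')[:,:,::-1][150:330,150:430];cv2.imwrite('pics/a4.png',cv2.resize(im,None,fx=2.5,fy=2.5))"
```

```text
t 16.42 tcp [0.5949 0.0021 0.0888] yaw 73.23 tz [-0.001   0.0001 -1.    ] F [-0.6719  0.9194  0.0075] gap 45.0
 travel mm [ 0.1  0.6 68.8]
```

View pics/a4.png

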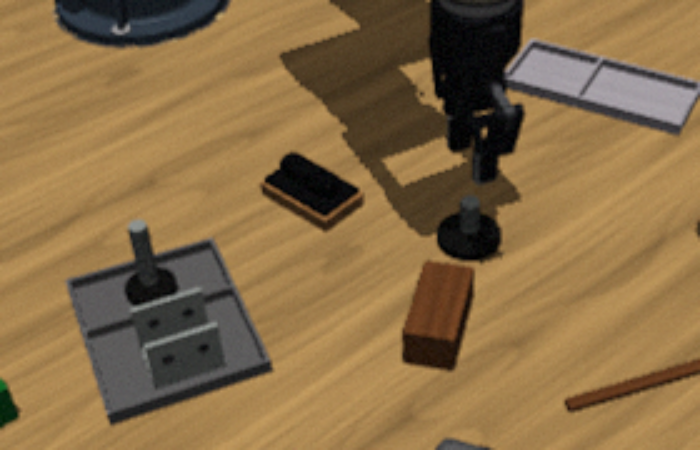

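Broad tray shows the tall foot (150,285) and saddle (180,335) upright in their compartments; the gripper is over the low foot (470,230). Descend and grip.

send_rows --motion '[{"gripper":45,"travel":[0,0,20],"rotation":[0,0,0]},{"gripper":45,"travel":[0,0,22],"rotation":[0,0,0]},{"gripper":45,"travel":[0,0,18],"rotation":[0,0,0]},{"gripper":45,"travel":[0,0,7],"rotation":[0,0,0]},{"gripper":45,"travel":[0,0,0],"rotation":[0,0,0]},{"gripper":45,"travel":[0,0,0],"rotation":[0,0,0]},{"gripper":5,"travel":[0,0,0],"rotation":[0,0,0]},{"gripper":5,"travel":[0,0,0],"rotation":[0,0,0]},{"gripper":5,"travel":[0,0,0],"rotation":[0,0,0]},{"gripper":5,"travel":[0,0,0],"rotation":[0,0,0]},{"gripper":5,"travel":[0,0,0],"rotation":[0,0,0]}]' --newtons 50

```text
t: 17.38
tcp_pos: [0.5962, 0.0022, 0.0236]
tool_rot: [0.802, 0.597, 0.001, 0.001]
force: [-1.0, 0.2, 5.8]
finger_gap: 0.189
```

```bash
python3 -c "
from h import *
go(.4577,.260,.10)"
```

```text
t 17.38 tcp [0.5962 0.0022 0.0236] yaw 73.27 tz [ 0.0024 -0.0005 -1.    ] F [-1.0211  0.2297  5.8095] gap 16.1
 travel mm [ 207.1 -206.6  -76.9]
```

send_rows --motion '[{"gripper":5,"travel":[0,0,-10],"rotation":[0,0,0]},{"gripper":5,"travel":[0,0,-20],"rotation":[0,0,0]},{"gripper":5,"travel":[0,0,-27],"rotation":[0,0,0]},{"gripper":5,"travel":[8,-8,-20],"rotation":[0,0,0]},{"gripper":5,"travel":[16,-16,0],"rotation":[0,0,0]},{"gripper":5,"travel":[20,-20,0],"rotation":[0,0,0]},{"gripper":5,"travel":[20,-20,0],"rotation":[0,0,0]},{"gripper":5,"travel":[20,-20,0],"rotation":[0,0,0]},{"gripper":5,"travel":[20,-20,0],"rotation":[0,0,0]},{"gripper":5,"travel":[20,-20,0],"rotation":[0,0,0]},{"gripper":5,"travel":[20,-20,0],"rotation":[0,0,0]},{"gripper":5,"travel":[20,-20,0],"rotation":[0,0,0]}]'

```text
t: 18.38
tcp_pos: [0.4844, 0.2077, 0.0996]
tool_rot: [0.803, 0.597, 0.0, 0.0]
force: [1.0, 0.4, -2.0]
finger_gap: 0.19
```

send_rows --motion '[{"gripper":5,"travel":[20,-20,0],"rotation":[0,0,0]},{"gripper":5,"travel":[16,-16,0],"rotation":[0,0,0]},{"gripper":5,"travel":[7,-7,0],"rotation":[0,0,0]},{"gripper":5,"travel":[0,0,0],"rotation":[0,0,0]},{"gripper":5,"travel":[0,0,0],"rotation":[0,0,0]},{"gripper":5,"travel":[0,0,0],"rotation":[0,0,0]}]'

```text
t: 18.88
tcp_pos: [0.4575, 0.2594, 0.0993]
tool_rot: [0.803, 0.596, 0.0, 0.0]
force: [0.2, -0.4, -1.8]
finger_gap: 0.191
```

```bash
python3 -c "
from h import *
go(.4577,.260,.0276)"
```

```text
t 18.88 tcp [0.4575 0.2594 0.0993] yaw 73.22 tz [ 0.0009 -0.0002 -1.    ] F [ 0.1526 -0.395  -1.8296] gap 16.3
 travel mm [ 0.6 -0.1 71.7]
```

send_rows --motion '[{"gripper":5,"travel":[0.5,0,15],"rotation":[0,0,0]},{"gripper":5,"travel":[0,0,20],"rotation":[0,0,0]},{"gripper":5,"travel":[0,0,15],"rotation":[0,0,0]},{"gripper":5,"travel":[0,0,10],"rotation":[0,0,0]},{"gripper":5,"travel":[0,0,5],"rotation":[0,0,0]},{"gripper":5,"travel":[0,0,3],"rotation":[0,0,0]},{"gripper":5,"travel":[0,0,2],"rotation":[0,0,0]},{"gripper":5,"travel":[0,0,1.5],"rotation":[0,0,0]},{"gripper":5,"travel":[0,0,0.5],"rotation":[0,0,0]},{"gripper":5,"travel":[0,0,0],"rotation":[0,0,0]},{"gripper":5,"travel":[0,0,0],"rotation":[0,0,0]}]'

```text
t: 19.8
tcp_pos: [0.4571, 0.2609, 0.0276]
tool_rot: [0.802, 0.597, 0.001, 0.0]
force: [0.0, -0.6, -1.1]
finger_gap: 0.186
```

```bash
python3 -c "
from h import *
go(.4577,.260,.0276)"
```

```text
t 19.8 tcp [0.4571 0.2609 0.0276] yaw 73.27 tz [ 0.0011  0.0004 -1.    ] F [ 0.0131 -0.5669 -1.0893] gap 15.9
 travel mm [-0.7  0.8  0. ]
```

send_rows --motion '[{"gripper":5,"travel":[0,0,0.8],"rotation":[0,0,0]},{"gripper":5,"travel":[0,0,0],"rotation":[0,0,0]},{"gripper":40,"travel":[0,0,0],"rotation":[0,0,0]},{"gripper":40,"travel":[0,0,0],"rotation":[0,0,0]},{"gripper":40,"travel":[0,0,0],"rotation":[0,0,0]},{"gripper":40,"travel":[0,0,0],"rotation":[0,0,0]},{"gripper":40,"travel":[0,0,-20],"rotation":[0,0,0]},{"gripper":40,"travel":[0,0,-30],"rotation":[0,0,0]},{"gripper":40,"travel":[0,0,-30],"rotation":[0,0,0]},{"gripper":68,"travel":[0,0,0],"rotation":[0,0,-6.7]},{"gripper":68,"travel":[0,0,0],"rotation":[0,0,-6.7]},{"gripper":68,"travel":[0,0,0],"rotation":[0,0,-6.7]}]'

```text
t: 20.8
tcp_pos: [0.4571, 0.2609, 0.1071]
tool_rot: [0.684, 0.73, 0.001, 0.0]
force: [0.2, 1.0, -0.9]
finger_gap: 0.796
```

send_rows --motion '[{"gripper":68,"travel":[0,0,0],"rotation":[0,0,-6.7]},{"gripper":68,"travel":[0,0,0],"rotation":[0,0,-6.7]},{"gripper":68,"travel":[0,0,0],"rotation":[0,0,-6.7]},{"gripper":68,"travel":[0,0,0],"rotation":[0,0,-6.7]},{"gripper":68,"travel":[0,0,0],"rotation":[0,0,-6.7]},{"gripper":68,"travel":[0,0,0],"rotation":[0,0,0]},{"gripper":68,"travel":[0,0,0],"rotation":[0,0,0]}]'

```text
t: 21.38
tcp_pos: [0.4566, 0.2607, 0.1062]
tool_rot: [0.449, 0.894, -0.0, -0.0]
force: [-0.1, 0.5, 1.0]
finger_gap: 0.794
```

```bash
python3 -c "
from h import *
go(.664,-.099,.09)"
```

```text
t 21.38 tcp [0.4566 0.2607 0.1062] yaw 126.69 tz [-0.0003 -0.0001 -1.    ] F [-0.0786  0.4643  1.0187] gap 67.8
 travel mm [-412.3  -48.6   16.1]
```

send_rows --motion '[{"gripper":68,"travel":[-14,-2,0],"rotation":[0,0,0]},{"gripper":68,"travel":[-28,-3.3,0],"rotation":[0,0,0]},{"gripper":68,"travel":[-28,-3.3,0],"rotation":[0,0,0]},{"gripper":68,"travel":[-28,-3.3,0],"rotation":[0,0,0]},{"gripper":68,"travel":[-28,-3.3,0],"rotation":[0,0,0]},{"gripper":68,"travel":[-28,-3.3,0],"rotation":[0,0,0]},{"gripper":68,"travel":[-28,-3.3,0],"rotation":[0,0,0]},{"gripper":68,"travel":[-28,-3.3,0],"rotation":[0,0,0]},{"gripper":68,"travel":[-28,-3.3,0],"rotation":[0,0,0]},{"gripper":68,"travel":[-28,-3.3,0],"rotation":[0,0,0]},{"gripper":68,"travel":[-28,-3.3,0],"rotation":[0,0,0]},{"gripper":68,"travel":[-28,-3.3,0],"rotation":[0,0,0]}]'

```text
t: 22.38
tcp_pos: [0.6196, -0.0212, 0.1061]
tool_rot: [0.449, 0.894, -0.0, -0.0]
force: [1.0, -0.1, 0.5]
finger_gap: 0.796
```

send_rows --motion '[{"gripper":68,"travel":[-28,-3.3,0],"rotation":[0,0,0]},{"gripper":68,"travel":[-28,-3.3,0],"rotation":[0,0,0]},{"gripper":68,"travel":[-22,-2.5,6],"rotation":[0,0,0]},{"gripper":68,"travel":[-12,-1.5,10],"rotation":[0,0,0]},{"gripper":68,"travel":[0,0,0],"rotation":[0,0,0]},{"gripper":68,"travel":[0,0,0],"rotation":[0,0,0]},{"gripper":68,"travel":[0,0,0],"rotation":[0,0,0]}]'

```text
t: 22.97
tcp_pos: [0.6633, -0.0967, 0.0896]
tool_rot: [0.447, 0.894, -0.0, -0.002]
force: [-0.4, 0.0, 0.2]
finger_gap: 0.802
```

```bash
python3 -c "
from h import *
go(.664,-.099,.01)
im=manip.snapshot('scene')[:,:,::-1][150:330,200:480];cv2.imwrite('pics/a5.png',cv2.resize(im,None,fx=2.5,fy=2.5))"
```

```text
t 22.97 tcp [ 0.6633 -0.0967  0.0896] yaw 126.86 tz [-0.0028  0.0014 -1.    ] F [-0.409   0.0176  0.2307] gap 68.5
 travel mm [-2.5 -0.7 79.6]
```

View pics/a5.png

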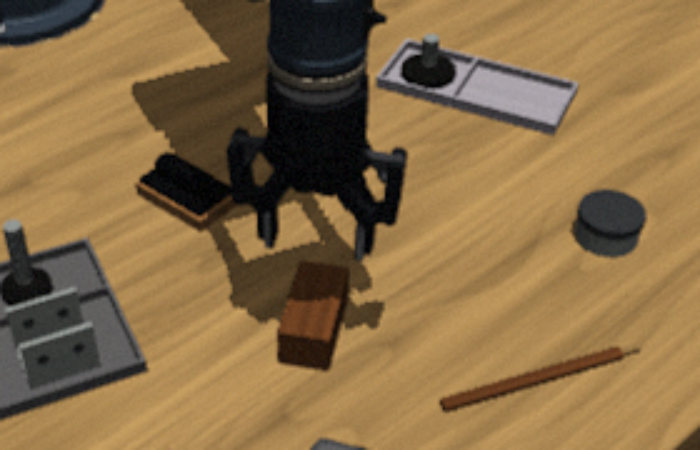

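Low foot stands in the long tray's small compartment (430,65); the jaws straddle the wooden block (315,310). Descend and grip.

send_rows --motion '[{"gripper":68,"travel":[-2,0,18],"rotation":[0,0,0]},{"gripper":68,"travel":[0,0,25],"rotation":[0,0,0]},{"gripper":68,"travel":[0,0,25],"rotation":[0,0,0]},{"gripper":68,"travel":[0,0,11],"rotation":[0,0,0]},{"gripper":68,"travel":[0,0,0],"rotation":[0,0,0]},{"gripper":68,"travel":[0,0,0],"rotation":[0,0,0]},{"gripper":35,"travel":[0,0,0],"rotation":[0,0,0]},{"gripper":35,"travel":[0,0,0],"rotation":[0,0,0]},{"gripper":35,"travel":[0,0,0],"rotation":[0,0,0]},{"gripper":35,"travel":[0,0,0],"rotation":[0,0,0]},{"gripper":35,"travel":[0,0,0],"rotation":[0,0,0]}]' --newtons 50

```text
t: 23.93
tcp_pos: [0.6675, -0.1002, 0.0134]
tool_rot: [0.447, 0.894, 0.0, 0.002]
force: [-0.2, 0.1, 5.9]
finger_gap: 0.512
```

send_rows --motion '[{"gripper":35,"travel":[0,0,-10],"rotation":[0,0,0]},{"gripper":35,"travel":[0,0,-25],"rotation":[0,0,0]},{"gripper":35,"travel":[0,0,-30],"rotation":[0,0,0]},{"gripper":35,"travel":[0,0,-25],"rotation":[0,0,0]},{"gripper":35,"travel":[0,0,0],"rotation":[0,0,-6]},{"gripper":35,"travel":[0,0,0],"rotation":[0,0,-6]},{"gripper":35,"travel":[0,0,0],"rotation":[0,0,-6]},{"gripper":35,"travel":[0,0,0],"rotation":[0,0,-6]},{"gripper":35,"travel":[0,0,0],"rotation":[0,0,-6]},{"gripper":35,"travel":[0,0,0],"rotation":[0,0,-6]},{"gripper":35,"travel":[0,0,0],"rotation":[0,0,-6]},{"gripper":35,"travel":[0,0,0],"rotation":[0,0,-6]}]'

```text
t: 24.93
tcp_pos: [0.6655, -0.0998, 0.1016]
tool_rot: [0.042, 0.999, 0.0, -0.0]
force: [0.1, 0.1, -0.6]
finger_gap: 0.516
```

send_rows --motion '[{"gripper":35,"travel":[0,0,0],"rotation":[0,0,-6]},{"gripper":35,"travel":[0,0,0],"rotation":[0,0,-6]},{"gripper":35,"travel":[0,0,0],"rotation":[0,0,-6]},{"gripper":35,"travel":[0,0,0],"rotation":[0,0,-6]},{"gripper":35,"travel":[0,0,0],"rotation":[0,0,-3.5]},{"gripper":35,"travel":[0,0,0],"rotation":[0,0,0]},{"gripper":35,"travel":[0,0,0],"rotation":[0,0,0]}]'

```text
t: 25.52
tcp_pos: [0.6656, -0.0999, 0.1015]
tool_rot: [-0.193, 0.981, 0.0, -0.0]
force: [-0.6, -0.6, -0.7]
finger_gap: 0.52
```

```bash
python3 -c "
from h import *
go(.5513,.2984,.10)
print(manip.sense()['q'])
t=cv2.cvtColor(manip.snapshot('top'),cv2.COLOR_RGB2BGR);cv2.imwrite('pics/top1.png',t)
cv2.imwrite('pics/a6.png',cv2.resize(t[150:330,140:460],None,fx=2.5,fy=2.5,interpolation=cv2.INTER_CUBIC))"
```

```text
t 25.52 tcp [ 0.6656 -0.0999  0.1015] yaw -157.75 tz [-0.0005  0.0001 -1.    ] F [-0.5867 -0.6448 -0.6831] gap 44.4
 travel mm [-45.  411.9   1.6]
[-0.3146  0.7428  1.4041 -0.      0.9951 -2.2738]
```

View pics/a6.png

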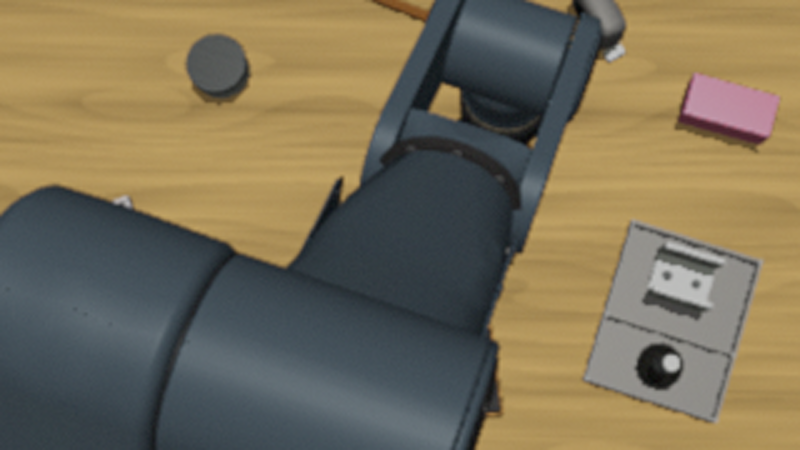

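Tall foot (660,365) and saddle (682,278) stand clear of the walls and divider in the broad tray. Now I carry the block over.

send_rows --motion '[{"gripper":35,"travel":[-1,10,0],"rotation":[0,0,0]},{"gripper":35,"travel":[-2,20,0],"rotation":[0,0,0]},{"gripper":35,"travel":[-3,28,0],"rotation":[0,0,0]},{"gripper":35,"travel":[-3,28,0],"rotation":[0,0,0]},{"gripper":35,"travel":[-3,28,0],"rotation":[0,0,0]},{"gripper":35,"travel":[-3,28,0],"rotation":[0,0,0]},{"gripper":35,"travel":[-3,28,0],"rotation":[0,0,0]},{"gripper":35,"travel":[-3,28,0],"rotation":[0,0,0]},{"gripper":35,"travel":[-3,28,0],"rotation":[0,0,0]},{"gripper":35,"travel":[-3,28,0],"rotation":[0,0,0]},{"gripper":35,"travel":[-3,28,0],"rotation":[0,0,0]},{"gripper":35,"travel":[-3,28,0],"rotation":[0,0,0]}]'

```text
t: 26.57
tcp_pos: [0.5774, 0.2012, 0.1015]
tool_rot: [-0.194, 0.981, 0.0, -0.0]
force: [-0.2, -0.2, -0.4]
finger_gap: 0.516
```

send_rows --motion '[{"gripper":35,"travel":[-3,28,0],"rotation":[0,0,0]},{"gripper":35,"travel":[-3,28,0],"rotation":[0,0,0]},{"gripper":35,"travel":[-3,26,0],"rotation":[0,0,0]},{"gripper":35,"travel":[-2,18,0],"rotation":[0,0,0]},{"gripper":35,"travel":[-1,8,0],"rotation":[0,0,0]},{"gripper":35,"travel":[0,0,0],"rotation":[0,0,0]},{"gripper":35,"travel":[0,0,0],"rotation":[0,0,0]},{"gripper":35,"travel":[0,0,0],"rotation":[0,0,0]}]'

```text
t: 27.23
tcp_pos: [0.5488, 0.3028, 0.1013]
tool_rot: [-0.193, 0.981, -0.0, -0.0]
force: [0.8, -0.2, -1.0]
finger_gap: 0.518
```

```bash
python3 -c "
from h import *
go(.5513,.2984,.0175)"
```

```text
t 27.23 tcp [0.5488 0.3028 0.1013] yaw -157.7 tz [-0.0001 -0.0005 -1.    ] F [ 0.8193 -0.1947 -1.0379] gap 44.2
 travel mm [-0.7 -5.  83.8]
```

send_rows --motion '[{"gripper":35,"travel":[-0.5,-5,15],"rotation":[0,0,0]},{"gripper":35,"travel":[0,0,25],"rotation":[0,0,0]},{"gripper":35,"travel":[0,0,20],"rotation":[0,0,0]},{"gripper":35,"travel":[0,0,12],"rotation":[0,0,0]},{"gripper":35,"travel":[0,0,5],"rotation":[0,0,0]},{"gripper":35,"travel":[0,0,3],"rotation":[0,0,0]},{"gripper":35,"travel":[0,0,2],"rotation":[0,0,0]},{"gripper":35,"travel":[0,0,1],"rotation":[0,0,0]},{"gripper":35,"travel":[0,0,0],"rotation":[0,0,0]},{"gripper":35,"travel":[0,0,0],"rotation":[0,0,0]}]'

```text
t: 28.07
tcp_pos: [0.5515, 0.2996, 0.0192]
tool_rot: [-0.194, 0.981, 0.0, 0.001]
force: [-0.3, -0.1, -1.5]
finger_gap: 0.517
```

```bash
python3 -c "
from h import *
go(.5513,.2984,.0175)
im=manip.snapshot('scene')[:,:,::-1][130:250,320:480];cv2.imwrite('pics/a7.png',cv2.resize(im,None,fx=4,fy=4))"
```

```text
t 28.07 tcp [0.5515 0.2996 0.0192] yaw -157.63 tz [ 0.0016  0.0005 -1.    ] F [-0.3116 -0.1494 -1.497 ] gap 44.2
 travel mm [ 0.7 -1.1  1.7]
```

View pics/a7.png

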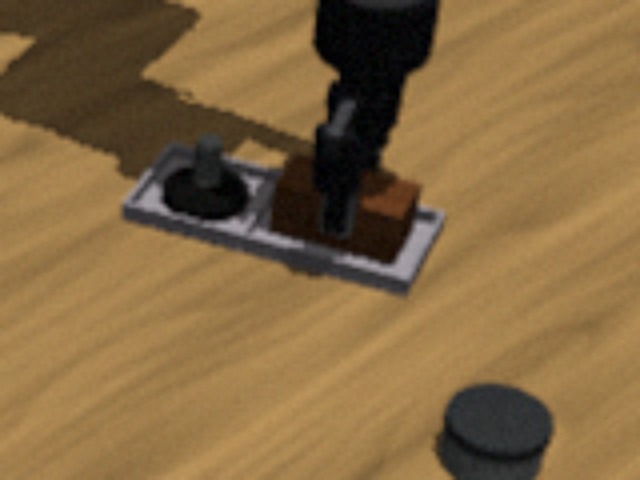

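Block is over its compartment, slightly near the divider (crop (270,215)); I shift 4 mm away, set down and release.

send_rows --motion '[{"gripper":35,"travel":[-4,0,-1],"rotation":[0,0,0]},{"gripper":35,"travel":[0,0,0],"rotation":[0,0,0]},{"gripper":35,"travel":[0,0,1.5],"rotation":[0,0,0]},{"gripper":35,"travel":[0,0,1.5],"rotation":[0,0,0]},{"gripper":35,"travel":[0,0,0.5],"rotation":[0,0,0]},{"gripper":35,"travel":[0,0,0],"rotation":[0,0,0]},{"gripper":35,"travel":[0,0,0],"rotation":[0,0,0]}]'

```text
t: 28.7
tcp_pos: [0.5552, 0.3012, 0.0174]
tool_rot: [-0.194, 0.981, 0.0, 0.001]
force: [-2.0, -0.7, 7.9]
finger_gap: 0.516
```

send_rows --motion '[{"gripper":54,"travel":[0,0,0],"rotation":[0,0,0]},{"gripper":54,"travel":[0,0,0],"rotation":[0,0,0]},{"gripper":54,"travel":[0,0,0],"rotation":[0,0,0]},{"gripper":54,"travel":[0,0,-15],"rotation":[0,0,0]},{"gripper":54,"travel":[0,0,-30],"rotation":[0,0,0]},{"gripper":54,"travel":[0,0,-30],"rotation":[0,0,0]},{"gripper":54,"travel":[0,0,-30],"rotation":[0,0,0]},{"gripper":54,"travel":[0,0,-15],"rotation":[0,0,0]},{"gripper":54,"travel":[5,-15,0],"rotation":[0,0,0]},{"gripper":54,"travel":[5,-25,0],"rotation":[0,0,0]},{"gripper":54,"travel":[5,-25,0],"rotation":[0,0,0]},{"gripper":54,"travel":[5,-25,0],"rotation":[0,0,0]}]'

```text
t: 29.7
tcp_pos: [0.5693, 0.2082, 0.1344]
tool_rot: [-0.194, 0.981, -0.0, -0.001]
force: [0.1, -0.2, -0.5]
finger_gap: 0.634
```

send_rows --motion '[{"gripper":54,"travel":[5,-25,0],"rotation":[0,0,0]},{"gripper":54,"travel":[5,-28,0],"rotation":[0,0,0]},{"gripper":54,"travel":[5,-28,0],"rotation":[0,0,0]},{"gripper":54,"travel":[5,-28,0],"rotation":[0,0,0]},{"gripper":54,"travel":[5,-28,0],"rotation":[0,0,0]},{"gripper":54,"travel":[5,-28,0],"rotation":[0,0,0]},{"gripper":54,"travel":[5,-28,0],"rotation":[0,0,0]},{"gripper":54,"travel":[5,-28,0],"rotation":[0,0,0]},{"gripper":54,"travel":[0,0,0],"rotation":[0,0,0]},{"gripper":54,"travel":[0,0,0],"rotation":[0,0,0]}]'

```text
t: 30.53
tcp_pos: [0.6165, -0.0119, 0.1342]
tool_rot: [-0.192, 0.981, 0.0, -0.001]
force: [-0.2, -0.2, -0.6]
finger_gap: 0.633
```

```bash
python3 -c "
from h import *
go(.5,0,.2)
t=cv2.cvtColor(manip.snapshot('top'),cv2.COLOR_RGB2BGR);cv2.imwrite('pics/top2.png',t)
s=cv2.cvtColor(manip.snapshot('scene'),cv2.COLOR_RGB2BGR)[140:340,160:470]
t=cv2.resize(t[160:330,140:460],(640,340));s=cv2.resize(s,(400,258))
o=np.zeros((598,640,3),np.uint8);o[:340]=t;o[340:,:400]=s;cv2.imwrite('pics/a8.png',o)"
```

```text
t 30.53 tcp [ 0.6165 -0.0119  0.1342] yaw -157.85 tz [-0.0027  0.0004 -1.    ] F [-0.2316 -0.1698 -0.6248] gap 54.0
 travel mm [103.6  55.1 -65.5]
```

View pics/a8.png

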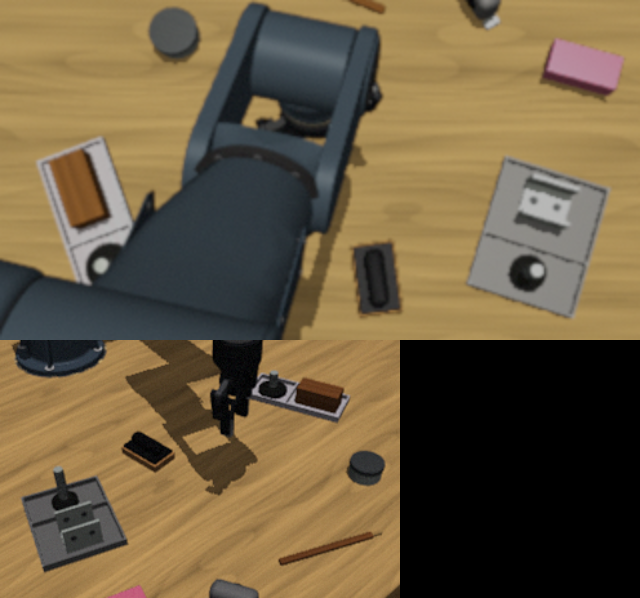

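All four parts appear upright in their compartments. I check the block's and the saddle's margins numerically, since the top view has parallax.

Run:
```python
from h import *
im=cv2.imread("pics/top2.png");h,s,v=cv2.split(cv2.cvtColor(im,cv2.COLOR_BGR2HSV))
gray=(s<60)&(v>50)
m=((s>155)&(v>75)).astype(np.uint8);c=big(m,(160,230,200,280))[:,0];b=rectw("top",c,.044);print("block",b)
def loc(p,o,a):
    a=np.radians(a);d=np.array(p)-o;return [d[0]*np.cos(a)+d[1]*np.sin(a),-d[0]*np.sin(a)+d[1]*np.cos(a)]
print("block in long tray (want 43,0; +-11,+-17)",loc(b[:2],[511.5,282],22.4))
x=big((v<50),(385,280,425,310))[:,0];w=cast("top",x,.01).astype(np.float32)*1000;(p,r)=cv2.minEnclosingCircle(w);print("tall",p,r,loc(p,[505.6,-276.5],-16.8))
print("low TCP at release",loc([457.1,260.9],[511.5,282],22.4),"saddle",loc([545.1,-289.8],[505.6,-276.5],-16.8))
```

```text
block [553.3398 298.2357  87.3136  42.3674  22.0106]
block in long tray (want 43,0; +-11,+-17) [np.float64(44.86980103891711), np.float64(-0.9332847488743976)]
tall (459.90521240234375, -261.7417907714844) 21.535785675048828 [np.float64(-48.0101028358232), np.float64(0.9210748727691485)]
low TCP at release [np.float64(-58.335889169500604), np.float64(1.2223071642350725)] saddle [np.float64(41.65824305187813), np.float64(-1.3155933378698759)]
```

All within margins (within 2 mm of centre, with the saddle deliberately offset by 8 mm of its 22 mm allowance). Handing in.

```bash
python3 -c "
from station import manip
print(manip.sign_off())"
```

```text
the job is handed in; nothing more can be done
None
```

The job is handed in at about 30.6 s of the 96 s allowed. Both leg kits are made up, and all four parts were placed one at a time in the order you gave them.

| Part | Tray and compartment | Distance from compartment centre |
|---|---|---|
| Tall foot | Broad tray, smaller | about 1 mm, measured in the last top view |
| Saddle | Broad tray, larger | 8 mm along the tray, on purpose, of 22 mm available; from the arm's release position |
| Low foot | Long tray, smaller | about 1 mm, from the arm's release position |
| Wooden block | Long tray, larger | about 2 mm, measured in the last top view |

- **Last pictures:** all four parts were upright in their compartments. The sanding block and the wax tin were where they started by eye, though I did not re-measure them.
- **Not measured from pictures:** the arm partly hid the low foot in the last top view, and I did not measure the saddle there. Their positions come from the arm readings and from seeing them by eye.
- **Forces:** the wrist force readings at the end of each move stayed under about 9 N, and the gripper was clear of everything at hand-in.
- **Failed or disagreeing checks:** no check on the placed parts failed. My first colour mask for the block gave the wrong size, so I measured it again before reaching for it.

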